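Turn the clip-jar carousel to the front and hold it

TASK

On the shipping counter, turn the small carousel steadily, without whipping it round, until the jar with the red lid stands in line with the yellow arrow on the stand. Finish with the gripper still closed on that red-lidded jar, holding the tray still: do not let go. Leave the tape roll, the little parcel and the stapler where they are.

Things in the scene. Friction and masses are not known exactly. Their poses are not given: they have to be found in the camera images.
- stand: Fixed black foot of the carousel, bolted down; its place and yaw vary. Origin: at counter height on the upright turning axis; z up. Its own -x is the front: a tab 60 mm wide, 10 mm high, reaches out that way to 195 mm from the axis, past the tray's edge, with a yellow arrow on it (arrowhead towards the tray).
- front_spot (a point): Point on the stand's front line (its -x), 85 mm from the turning axis and 30 mm above the counter, where the centre of the red-lidded jar's foot must come.
- tray (a joint): Angle of the round tray (244 mm across, upper face 30 mm above the counter, 28 mm wide hub post in the middle up to 60 mm) about its upright axis, rad, counter-clockwise from above positive; 0 or any whole turn: red-lidded jar exactly at the arrow. Starts between 0.8 and 5.4. Turns endlessly both ways, no spring or stops; bearing friction about 0.12 N m, so it stays where left.
- red_jar: Jar with red lid and a 20 mm white dot on top, fixed to the tray. Origin: centre of its foot on the tray's upper face, 85 mm from the turning axis; z up. Clear body 48 mm across; lid 52 mm across, from 55 to 80 mm above the origin (top 110 mm above the counter). Three like jars with blue, grey, black lids are fixed on the same circle at quarter turns, about 68 mm free between lids.
- tape_roll: Loose brown tape roll lying flat, 100 mm across, 76 mm hole, 48 mm high; origin centre of its underside. Bystander near the carousel.
- parcel: Loose small cardboard parcel 110 x 80 x 60 mm (x, y, z); origin centre of its underside. Bystander.
- stapler: Loose black desk stapler 130 mm long (its x), 34 mm wide, 49 mm high; origin centre of its underside. Bystander.

How it is judged (in metres and radians):
At the end, for the whole second after the job is handed in: The red-lidded jar's centre is within 12 mm of the front spot (about 8 degrees), the tray stands still (under 0.05 rad/s), and the fingers are still on the red-lidded jar with more than 2 N, all through the last second (horizontal distance between red_jar and front_spot below 0.012 m and contact force between the fingers and red_jar above 2 N and velocity of joint tray between -0.05 and 0.05 rad/s); the arm keeps its last pose, push and grip.
It fails at once if the tape roll is shoved more than 20 mm (distance of tape_roll from where it was at the start of the episode above 0.02 m).
It fails at once if the parcel is shoved more than 20 mm (distance of parcel from where it was at the start of the episode above 0.02 m).
It fails at once if the stapler is shoved more than 20 mm (distance of stapler from where it was at the start of the episode above 0.02 m).
It fails at once if the tray is whipped round (faster than 2.5 rad/s) (velocity of joint tray above 2.5 rad/s or velocity of joint tray below -2.5 rad/s).
It also fails if it takes over 40 s, if anything falls off the work surface, if the arm or the gripper's body presses on something with over 40 N, if the wrist force passes 120 N, or if a joint passes its speed limit or range.

ROBOT

A 6-joint arm with a two-finger parallel gripper is mounted at the origin on the work surface. World frame = base frame: x ahead of the robot, y to its left, z up, the work surface at z = 0. Lengths are in mm, angles in rad, forces in N, time in s.
With the tool pointing down it reaches from about 275 to 750 mm from the base axis. Payload 10.2 kg.
Tool frame: the origin (TCP) lies at the very end of the fingers, on their centre line; the grasp point (between the pads) lies 19 mm behind it; z points along the fingers, y is the line along which they close (so a half turn about z gives the same grasp; the last joint's range is limited). The gripper opens to 85 mm and grips with 20 to 120 N. Pads are 22 mm wide; open, the fingers measure 114 mm over their backs; the gripper's body (76 mm by 85 mm) begins 54 mm behind the grasp point. The pads swing forward as they close: fully open they stand 13 mm farther back than shut.
Start: joints at [-1.413, 0.313, 1.498, -0, 1.331, -0.223], TCP at [195.111, -487.404, 231.294] pointing down, gripper open.
Joint ranges: [-2.94, 2.94], [-0.97, 2.17], [0.19, 2.56], [-1.23, 4.37], [0.02, 3.11], [-2.88, 2.88]. Speed limits (rad/s): [2.39, 2.39, 3.01, 3.14, 3.14, 3.14].

INTERFACE

Orientations are given as a unit quaternion [w, x, y, z].
In Python, from rig import * gives the robot as it stands. The module is installed in compiled form; this text tells all that it offers.
- The arm moves only by the shell command python3 -m crank 'ROWS' [FORCE]. ROWS is JSON, a list that holds one entry, the list of rows, each a list of 7 numbers: the shift along the tool's x, y, z in units of 25 mm (1.0 is 25 mm), then the turn, a rotation vector about the tool's x, y, z in units of 8 degrees (1.0 is 8 degrees), then the finger opening in mm, from 0 to 85.4. A call has exactly 8 rows; each row shifts and turns the commanded pose from where the row before left it, along the tool's axes as they then stand; what a row does not reach is not made up. A row lasts 1/10 s, in which the tool goes at most 50 mm and 8.59 degrees, less where a joint would pass 70% of its speed; a pose out of reach is approached as far as the arm can. A call is refused whole if a number of a shift passes 1 or a number of a turn 1, either way. A call with a gripper value outside its range is refused whole. The fingers move at their own pace and stop on an object; FORCE is the grip in N (left out, the last holds). Time passes only in rows, so rows that do not move let the fingers close, or fill a call up. It gives the time, the measured TCP pose, the force, the opening and the grip force at its end, in the units of the state.
- sense(): the state, without advancing time (a new reading comes with each control period).
- capture(name): name is "scene" or "top" or "wrist"; returns the picture (400x640x3 uint8, blue, green, red); there is no depth.
- camera_model(name): a dict with "fx", "fy", "cx", "cy" (pixels), "world_from_camera" (4x4, takes a point from camera to world coordinates); the wrist camera has in their place "T_tool_cam" (4x4, takes a point from camera to tool coordinates, whose origin is the TCP and whose axes are the flange's). Camera axes: x right, y up, looking along -z (the intrinsics and any distortion apply to the point x, -y, -z); pixel columns grow to the right and rows downward; lengths in mm; the calibration is good to about 2 mm. A picture is of the moment at which its call begins: read the wrist's pose just before it. camera_model takes no time and is no camera call.
- finish_job(): hands the job in; it is judged then, once.
The state is a dict: "time_s": time; "joints": joint angles; "dq": joint speeds; "tau": joint torques, N m; "eef_pos": TCP position; "ee_rot": TCP orientation; "force": force on the tool from outside, world axes, zero at the start; "wrist_torque": the same for the moment, N m; "grip_width": opening from 0.0 (shut) to 1.0 (fully open); "grip_force": force on a finger pad.
Only numpy, scipy, OpenCV 4.12 (cv2) and the standard library are available. Lean on these libraries where they do the work, as an engineer would, in place of code of your own. Each camera call takes 0.05 s, during which the arm holds its last target. There are 200 camera calls.

## Working session

There is one attempt and no reset: what is moved stays moved. The work goes in short steps, Python scripts to look and compute and a shell command to move; the robot and the scene stay as the last step left them, time stands still between calls to the robot, and variables do not carry over. Pictures are saved under pics/ and viewed, at most 10 in all, crops included, and the job is handed in when it is done.

```bash
mkdir -p pics
python3 - <<'E'
from rig import *
import cv2,numpy as np
s=sense();print(s)
for n in("top","scene"):
    cv2.imwrite(f"pics/{n}0.png",capture(n))
    print(n,camera_model(n))
print(camera_model("wrist"))
E
```

```text
{'time_s': 0.0, 'joints': array([-1.41341212e+00,  3.13442478e-01,  1.49843817e+00, -1.81759667e-05,
        1.33100199e+00, -2.23407099e-01]), 'dq': array([ 0.00021235, -0.0010891 ,  0.00031941,  0.00261112, -0.00020264,
        0.00086751]), 'tau': array([-9.43923114e-04, -4.12269902e+01, -2.59740293e+01, -2.81349958e-04,
        4.19721051e-03,  3.78277753e-05]), 'eef_pos': array([ 195.05829508, -487.13990042,  230.7385194 ]), 'ee_rot': array([-6.44927655e-04,  9.81928822e-01,  1.89249498e-01,  1.24663671e-05]), 'force': array([ 0.54328972, -0.12139899,  0.80703598]), 'wrist_torque': array([-0.00185744,  0.01447857,  0.00869019]), 'grip_force': 0.0, 'grip_width': 0.9991473166161747}
top {'fx': 381.44016045154535, 'fy': 381.44016045154535, 'cx': 323.81638981135296, 'cy': 198.869139644599, 'world_from_camera': array([[ 1.25331060e-02,  9.97185447e-01, -7.39195853e-02,
         5.04911613e+02],
       [-9.99920790e-01,  1.24134060e-02, -2.07854788e-03,
         5.05607695e+01],
       [-1.15510387e-03,  7.39397808e-02,  9.97262039e-01,
         9.55224918e+02],
       [ 0.00000000e+0
[... 296 characters left out ...]
099e-01,  7.06280944e-01, -4.03124618e-01,
        -3.72482828e+02],
       [-5.22945025e-03,  4.98948087e-01,  8.66616097e-01,
         9.20346830e+02],
       [ 0.00000000e+00,  0.00000000e+00,  0.00000000e+00,
         1.00000000e+00]])}
{'fx': 335.65606369039614, 'fy': 335.65606369039614, 'cx': 324.4593734463205, 'cy': 197.44283582576477, 'T_tool_cam': array([[-2.50252367e-04,  9.62304803e-01,  2.71973166e-01,
         6.95193413e+01],
       [ 9.99999951e-01,  2.92150093e-04, -1.13559304e-04,
         2.61503731e-01],
       [-1.88735650e-04,  2.71973124e-01, -9.62304829e-01,
        -1.42238693e+02],
       [ 0.00000000e+00,  0.00000000e+00,  0.00000000e+00,
         1.00000000e+00]])}
```

View pics/top0.png

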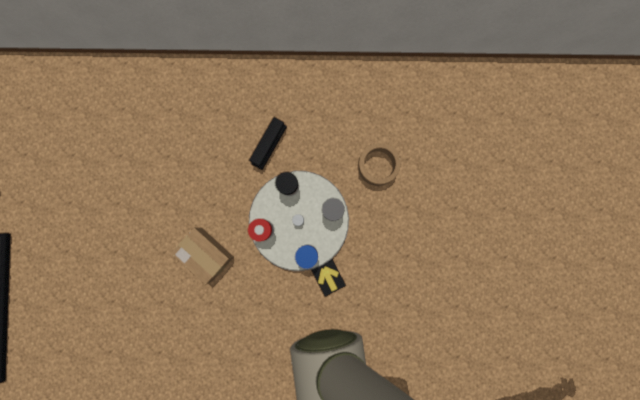

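View pics/scene0.png

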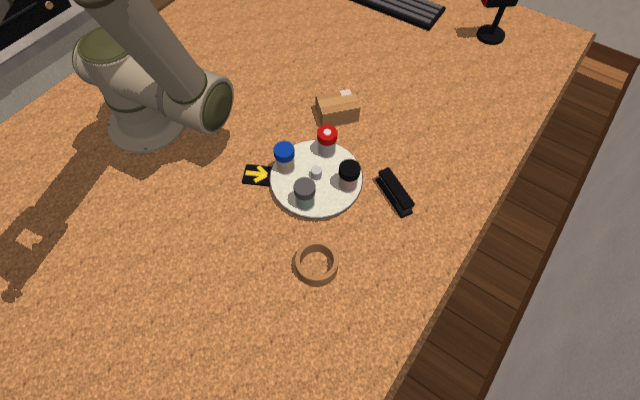

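The top view shows the tray centred near pixel (299,220), with the red lid's dot at (259,230). The arrow tab is near (329,280), the parcel at (205,256), the stapler at (268,143) and the tape roll at (378,167). The scene view agrees with this layout. Next I'll measure positions.

```bash
cat > h.py <<'E'
from rig import *
import cv2,numpy as np
def w2p(n,P):
    m=camera_model(n);T=np.linalg.inv(m["world_from_camera"]);c=T[:3,:3]@np.array(P,float)+T[:3,3]
    return np.array([m["cx"]+m["fx"]*c[0]/-c[2],m["cy"]-m["fy"]*c[1]/-c[2]])
def p2w(n,u,v,z):
    m=camera_model(n);W=m["world_from_camera"]
    d=W[:3,:3]@[(u-m["cx"])/m["fx"],-(v-m["cy"])/m["fy"],-1];o=W[:3,3]
    return (o+d*(z-o[2])/d[2])
def cen(mask,box):
    x0,y0,x1,y1=box;m=mask[y0:y1,x0:x1];mo=cv2.moments(m.astype(np.uint8),True)
    return x0+mo["m10"]/mo["m00"],y0+mo["m01"]/mo["m00"],mo["m00"]
E
python3 - <<'E'
from h import *
for n,db,ab,hb in(("top",(250,222,268,238),(312,255,350,300),(290,212,306,230)),("scene",(318,126,336,140),(240,160,273,190),(308,164,324,182))):
    im=cv2.imread(f"pics/{n}0.png");h=cv2.cvtColor(im,cv2.COLOR_BGR2HSV)
    white=(h[...,1]<60)&(h[...,2]>130)
    yel=(h[...,0]>20)&(h[...,0]<35)&(h[...,1]>150)&(h[...,2]>120)
    d=cen(white,db);a=cen(yel,ab)
    print(n,"dot",d,p2w(n,*d[:2],110),"arrow",a,p2w(n,*a[:2],10))
im=cv2.imread("pics/top0.png");h=cv2.cvtColor(im,cv2.COLOR_BGR2HSV)
blu=(h[...,0]>100)&(h[...,0]<125)&(h[...,1]>150)
b=cen(blu,(290,240,325,272));print("blue",b,p2w("top",*b[:2],105))
for nm,u,v,z in(("grey",333,208,110),("black",287,182,110),("hub",298,219.5,60),("trayL",249.5,221,30),("trayR",348,221,30),("trayT",299,171,30),("parc",205,252,60),("parcR",232,261,60),("parcT",197,230,60),("stap",268,143,40),("stapE",258,167,40),("tape",378,165,48)):
    print(nm,p2w("top",u,v,z)[:2].round(1))
cv2.imwrite("pics/c0.png",cv2.resize(im[150:310,170:410],None,fx=3.3,fy=3.3,interpolation=cv2.INTER_CUBIC))
E
```

```text
Traceback (most recent call last):
  File "h.py", line 12, in cen
    return x0+mo["m10"]/mo["m00"],y0+mo["m01"]/mo["m00"],mo["m00"]
              ~~~~~~~~~^~~~~~~~~~
ZeroDivisionError: float division by zero
```

Run:
```python
from h import *
for n,db,ab in(("top",(252,224,267,237),(312,255,350,300)),("scene",(321,127,334,138),(240,160,273,190))):
    im=cv2.imread(f"pics/{n}0.png");h=cv2.cvtColor(im,cv2.COLOR_BGR2HSV)
    white=(im[...,1]>110)
    yel=(h[...,0]>20)&(h[...,0]<35)&(h[...,1]>150)&(h[...,2]>120)
    d=cen(white,db);a=cen(yel,ab)
    print(n,"dot",d,p2w(n,*d[:2],110),"arrow",a,p2w(n,*a[:2],10))
im=cv2.imread("pics/top0.png");h=cv2.cvtColor(im,cv2.COLOR_BGR2HSV)
blu=(h[...,0]>100)&(h[...,0]<125)&(h[...,1]>150)
b=cen(blu,(290,240,325,272));print("blue",b,p2w("top",*b[:2],105))
for nm,u,v,z in(("grey",333,208,110),("black",287,182,110),("hub",298,219.5,60),("trayL",249.5,221,30),("trayR",348,221,30),("trayT",299,171,30),("parc",205,252,60),("parcR",232,261,60),("parcT",197,230,60),("stap",268,143,40),("stapE",258,167,40),("tape",378,165,48)):
    print(nm,p2w("top",u,v,z)[:2].round(1))
cv2.imwrite("pics/c0.png",cv2.resize(im[150:310,170:410],None,fx=3.3,fy=3.3,interpolation=cv2.INTER_CUBIC))
```

```text
Traceback (most recent call last):
  File "h.py", line 12, in cen
    return x0+mo["m10"]/mo["m00"],y0+mo["m01"]/mo["m00"],mo["m00"]
              ~~~~~~~~~^~~~~~~~~~
ZeroDivisionError: float division by zero
```

Run:
```python
from h import *
im=cv2.imread("pics/top0.png");h=cv2.cvtColor(im,cv2.COLOR_BGR2HSV)
print(im[230,254:266].tolist());print(h[280,318:340].tolist());print(h[258,303:310].tolist())
cv2.imwrite("pics/c0.png",cv2.resize(im[150:310,170:410],None,fx=3.3,fy=3.3,interpolation=cv2.INTER_CUBIC))
```

```text
[[113, 119, 167], [157, 164, 176], [171, 177, 179], [172, 178, 180], [172, 178, 179], [173, 179, 180], [173, 179, 180], [174, 179, 181], [168, 174, 177], [125, 130, 152], [67, 70, 151], [47, 51, 159]]
[[24, 142, 124], [25, 143, 173], [25, 141, 188], [25, 140, 189], [25, 143, 186], [25, 146, 157], [24, 134, 97], [24, 107, 67], [24, 146, 136], [25, 144, 177], [25, 141, 188], [25, 141, 188], [25, 142, 189], [25, 142, 187], [25, 144, 172], [24, 144, 119], [21, 79, 55], [0, 0, 34], [60, 8, 34], [90, 8, 34], [120, 15, 33], [105, 15, 35]]
[[108, 169, 145], [108, 169, 145], [109, 169, 146], [109, 171, 145], [109, 171, 145], [108, 168, 146], [108, 169, 145]]
```

View pics/c0.png

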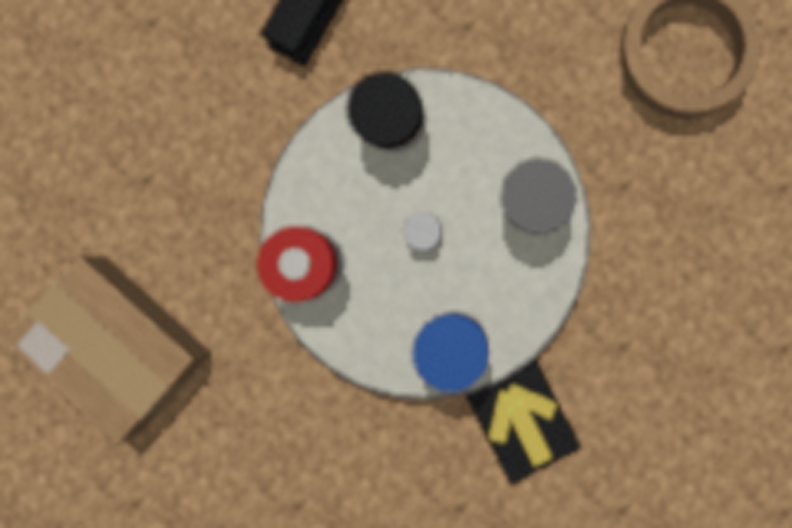

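The crop shows the red dot at (294,264), blue lid (452,351), grey (538,195), black (386,109) and hub top (422,230). The tab's outer corners are at (513,484) and (579,447).

Run:
```python
from h import *
n="top";f=lambda x,y,z:p2w(n,170+x/3.3,150+y/3.3,z)[:2]
L=[f(294,264,110),f(452,351,110),f(538,195,110),f(386,109,110)]
ax=np.mean(L,0);hub=f(422,230,60);tab=(f(513,484,10)+f(579,447,10))/2
tray=(f(261,228,30)+f(589,228,30))/2, (f(428,68,30)+f(428,398,30))/2
print("lids",np.round(L,1),"axis",ax,"hub",hub,"tray",tray,"tab",tab)
print("radii",[np.linalg.norm(l-ax) for l in L],"tabdist",np.linalg.norm(tab-ax))
c=ax;fd=np.arctan2(*(tab-c)[::-1]);print("front deg",np.degrees(fd),"arrow width dir",np.degrees(np.arctan2(*(f(579,447,10)-f(513,484,10))[::-1])))
an=[np.degrees(np.arctan2(*(l-c)[::-1])) for l in L];print(an,"tray angle",(an[0]-np.degrees(fd)))
print("spot",c+85*np.array([np.cos(fd),np.sin(fd)]))
for nm,x,y,z in(("parcN",90,258,60),("parcE",200,358,60),("parcS",125,440,60),("parcCtr",110,350,60),("stapE",300,60,40),("tapeW",620,50,48)):print(nm,f(x,y,z).round(1))
for nm,u,v,z in (("scene dot",327,132,110),("scene hub",316,172,60)):print(nm,p2w("scene",u,v,z)[:2])
s=sense();print(s["eef_pos"]); from scipy.spatial.transform import Rotation as R
q=s["ee_rot"];print(R.from_quat([*q[1:],q[0]]).as_matrix().round(3))
```

```text
lids [[496.8 194.4]
 [440.4  87.8]
 [545.1  31.6]
 [601.9 134.9]] axis [521.06934774 112.17036259] hub [521.55848862 112.60869414] tray (array([523.61000486, 112.52918044]), array([521.14300851, 110.26548862])) tab [349.70113159  21.27064347]
radii [np.float64(85.75441663412076), np.float64(84.26558419795359), np.float64(84.06749804741402), np.float64(84.00203261081094)] tabdist 193.98408296484297
front deg -152.05695079747537 arrow width dir -60.39327404237024
[np.float64(106.41919488456945), np.float64(-163.15573901239884), np.float64(-73.39818573545158), np.float64(15.694673264258942)] tray angle 258.47614568204483
spot [445.97917462  72.33989812]
parcN [498.8 347.8]
parcE [429.5 267.6]
parcS [371.8 318.5]
parcCtr [434.3 331.3]
stapE [645.3 205.7]
tapeW [654.3 -28.3]
scene dot [497.87202031 195.03954364]
scene hub [526.13386689 107.33385812]
[ 195.08141727 -487.14924381  230.80691658]
[[ 0.928  0.372 -0.   ]
 [ 0.372 -0.928  0.001]
 [ 0.    -0.001 -1.   ]]
```

```bash
for i in 1; do python3 -m crank '[[[0.89,-0.87,0,0,0,0,85],[0.89,-0.87,0,0,0,0,85],[0.89,-0.87,0,0,0,0,85],[0.89,-0.87,0,0,0,0,85],[0.89,-0.87,0,0,0,0,85],[0.89,-0.87,0,0,0,0,85],[0.89,-0.87,0,0,0,0,85],[0.89,-0.87,0,0,0,0,85]]]' 40; done
python3 -m crank '[[[0.89,-0.87,0,0,0,0,85],[0.89,-0.87,0,0,0,0,85],[0.89,-0.87,0,0,0,0,85],[0.89,-0.87,0,0,0,0,85],[0.89,-0.87,0,0,0,0,85],[0.89,-0.87,0,0,0,0,85],[0.89,-0.87,0,0,0,0,85],[0.89,-0.87,0,0,0,0,85]]]'
python3 -m crank '[[[0.89,-0.87,0,0,0,0,85],[0.89,-0.87,0,0,0,0,85],[0.89,-0.87,0,0,0,0,85],[0.89,-0.87,0,0,0,0,85],[0.89,-0.87,0,0,0,0,85],[0.89,-0.87,0,0,0,0,85],[0,0,0,0,0,0.34,85],[0,0,0,0,0,0.34,85]]]'
```

```text
time_s: 0.9
eef_pos: [295.9, -258.4, 231.1]
ee_rot: [-0.0, 0.982, 0.189, -0.0]
force: [0.1, -0.1, 0.5]
grip_width: 0.993
grip_force: 0.0
time_s: 1.7
eef_pos: [396.5, -30.7, 231.2]
ee_rot: [-0.0, 0.982, 0.189, -0.0]
force: [-0.2, -0.5, -0.2]
grip_width: 0.994
grip_force: 0.0
time_s: 2.5
eef_pos: [471.6, 139.5, 230.7]
ee_rot: [-0.0, 0.99, 0.142, -0.001]
force: [-0.6, 1.1, -0.2]
grip_width: 0.989
grip_force: 0.0
```

```bash
cat >> h.py <<'E'
from scipy.spatial.transform import Rotation as R
def wcam():
    s=sense();im=capture("wrist");m=camera_model("wrist");q=s["ee_rot"]
    T=np.eye(4);T[:3,:3]=R.from_quat([*q[1:],q[0]]).as_matrix();T[:3,3]=s["eef_pos"]
    return im,m,T@m["T_tool_cam"],T
def ray(m,W,u,v,z):
    d=W[:3,:3]@[(u-m["cx"])/m["fx"],-(v-m["cy"])/m["fy"],-1];o=W[:3,3]
    return o+d*(z-o[2])/d[2]
def red(im,m,W):
    h=cv2.cvtColor(im,cv2.COLOR_BGR2HSV)
    mk=(((h[...,0]<8)|(h[...,0]>172))&(h[...,1]>140)&(h[...,2]>70)).astype(np.uint8)
    k,l,st,_=cv2.connectedComponentsWithStats(mk);i=1+st[1:,4].argmax()
    x,y,w,hh,_=st[i];hull=cv2.convexHull(np.argwhere(l==i)[:,::-1].astype(np.int32))
    inn=np.zeros_like(mk);cv2.fillPoly(inn,[hull],1)
    dot=cv2.morphologyEx(inn&(h[...,1]<70).astype(np.uint8),cv2.MORPH_OPEN,np.ones((3,3)))
    mo=cv2.moments(dot,True);u,v=mo["m10"]/mo["m00"],mo["m01"]/mo["m00"]
    return (u,v),mo["m00"],ray(m,W,u,v,110)
E
python3 - <<'E'
from h import *
im,m,W,T=wcam();cv2.imwrite("pics/w1.png",im)
print(T.round(2));p=red(im,m,W);print(p);print("tool",(T[:3,:3].T@(p[2]-T[:3,3])/25).round(2))
E
```

```text
[[ 9.6000e-01  2.8000e-01 -0.0000e+00  4.7157e+02]
 [ 2.8000e-01 -9.6000e-01 -0.0000e+00  1.3953e+02]
 [-0.0000e+00 -0.0000e+00 -1.0000e+00  2.3073e+02]
 [ 0.0000e+00  0.0000e+00  0.0000e+00  1.0000e+00]]
((264.9788053949904, 139.92485549132948), 519.0, array([498.45633814, 195.33112046, 110.        ]))
tool [ 1.67 -1.84  4.83]
```

View pics/w1.png

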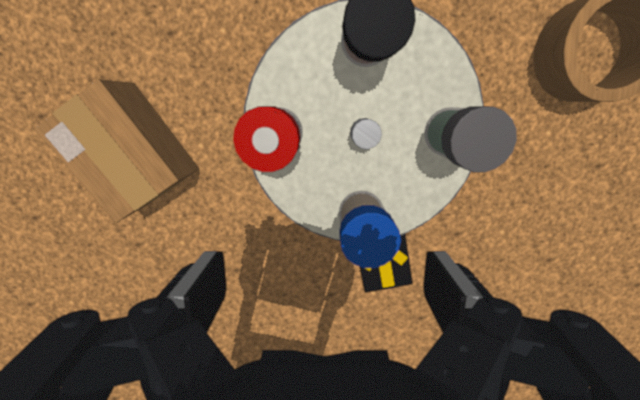

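The wrist view puts the red dot at (265,140), giving about (498,195) in world coordinates. This agrees with the other cameras within 2 mm. The hub post is at (366,133).

```bash
python3 - <<'E'
from h import *
im=cv2.imread("pics/w1.png");s=sense();m=camera_model("wrist");q=s["ee_rot"]
T=np.eye(4);T[:3,:3]=R.from_quat([*q[1:],q[0]]).as_matrix();T[:3,3]=s["eef_pos"]
print("hub",ray(m,T@m["T_tool_cam"],366,133,60))
E
python3 -m crank '[[[0.83,-0.92,0,0,0,0,85],[0.83,-0.92,0,0,0,0,85],[0,0,0,0,0,0,85],[0,0,0.8,0,0,0,85],[0,0,0.8,0,0,0,85],[0,0,0.8,0,0,0,85],[0,0,0.8,0,0,0,85],[0,0,0.8,0,0,0,85]]]'
```

```text
hub [523.03663241 114.1266661   60.        ]
time_s: 3.35
eef_pos: [498.2, 193.9, 130.4]
ee_rot: [0.0, 0.99, 0.143, -0.0]
force: [0.5, 1.4, -0.2]
grip_width: 0.994
grip_force: 0.0
```

```bash
python3 -m crank '[[[0,0,0.7,0,0,0,85],[0,0,0.7,0,0,0,85],[0,0,0.65,0,0,0,85],[0,0,0,0,0,0,60],[0,0,0,0,0,0,40],[0,0,0,0,0,0,40],[0,0,0,0,0,0,40],[0,0,0,0,0,0,40]]]' 40
```

```text
time_s: 4.15
eef_pos: [498.7, 195.6, 81.4]
ee_rot: [-0.001, 0.99, 0.142, 0.001]
force: [-3.0, 5.9, 3.3]
grip_width: 0.595
grip_force: 43.4
```

```bash
python3 -m crank '[[[-0.143,0.003,0,0,0,-0.3,40],[-0.238,0.008,0,0,0,-0.5,40],[-0.297,0.013,0,0,0,-0.625,40],[-0.297,0.013,0,0,0,-0.625,40],[-0.297,0.013,0,0,0,-0.625,40],[-0.238,0.008,0,0,0,-0.5,40],[-0.143,0.003,0,0,0,-0.3,40],[0,0,0,0,0,0,40]]]'
python3 - <<'E'
from h import *
s=sense();p=s["eef_pos"];q=s["ee_rot"];d=p[:2]-[522,113];M=R.from_quat([*q[1:],q[0]]).as_matrix()
print(p,np.hypot(*d),np.degrees(np.arctan2(d[1],d[0])),"yaw",np.degrees(np.arctan2(M[1,0],M[0,0])),s["force"],s["wrist_torque"],s["joints"])
E
```

```text
time_s: 4.95
eef_pos: [462.8, 175.1, 81.4]
ee_rot: [-0.001, 0.926, 0.377, 0.001]
force: [-2.8, 9.1, 4.0]
grip_width: 0.599
grip_force: 43.6
[462.78212405 175.08063935  81.40312332] 85.79488688127492 133.64801464202193 yaw 44.283113145899264 [-2.7773153   9.08322392  4.02691746] [1.73532404 0.86496446 0.38644856] [0.1231102  0.42543909 1.77092304 0.00302765 0.94426634 0.91924482]
```

```bash
python3 -m crank '[[[-0.19,0.005,0,0,0,-0.4,40],[-0.297,0.013,0,0,0,-0.625,40],[-0.297,0.013,0,0,0,-0.625,40],[-0.297,0.013,0,0,0,-0.625,40],[-0.297,0.013,0,0,0,-0.625,40],[-0.297,0.013,0,0,0,-0.625,40],[-0.297,0.013,0,0,0,-0.625,40],[-0.19,0.005,0,0,0,-0.4,40]]]'
python3 -m crank '[[[-0.19,0.005,0,0,0,-0.4,40],[-0.297,0.013,0,0,0,-0.625,40],[-0.297,0.013,0,0,0,-0.625,40],[-0.297,0.013,0,0,0,-0.625,40],[-0.297,0.013,0,0,0,-0.625,40],[-0.297,0.013,0,0,0,-0.625,40],[-0.19,0.005,0,0,0,-0.4,40],[0,0,0,0,0,0,40]]]'
python3 - <<'E'
from h import *
s=sense();p=s["eef_pos"];q=s["ee_rot"];d=p[:2]-[522,113];M=R.from_quat([*q[1:],q[0]]).as_matrix()
print(p,np.hypot(*d),np.degrees(np.arctan2(d[1],d[0])),"yaw",np.degrees(np.arctan2(M[1,0],M[0,0])),s["force"])
cv2.imwrite("pics/top2.png",cv2.resize(capture("top")[150:310,170:410],None,fx=3.3,fy=3.3,interpolation=cv2.INTER_CUBIC))
cv2.imwrite("pics/sc2.png",cv2.resize(capture("scene")[100:230,200:400],None,fx=4,fy=4,interpolation=cv2.INTER_CUBIC))
E
```

```text
time_s: 5.75
eef_pos: [437.8, 127.8, 81.4]
ee_rot: [-0.001, 0.761, 0.648, 0.001]
force: [-4.0, 10.9, 7.4]
grip_width: 0.597
grip_force: 44.1
time_s: 6.55
eef_pos: [442.9, 81.8, 81.3]
ee_rot: [-0.001, 0.558, 0.83, 0.0]
force: [-5.7, 10.8, 10.4]
grip_width: 0.595
grip_force: 44.3
[442.88744745  81.79456225  81.34382194] 85.04454901177282 -158.4735634641162 yaw 112.21942295324267 [-5.72495312 10.76432444 10.44102309]
```

View pics/top2.png

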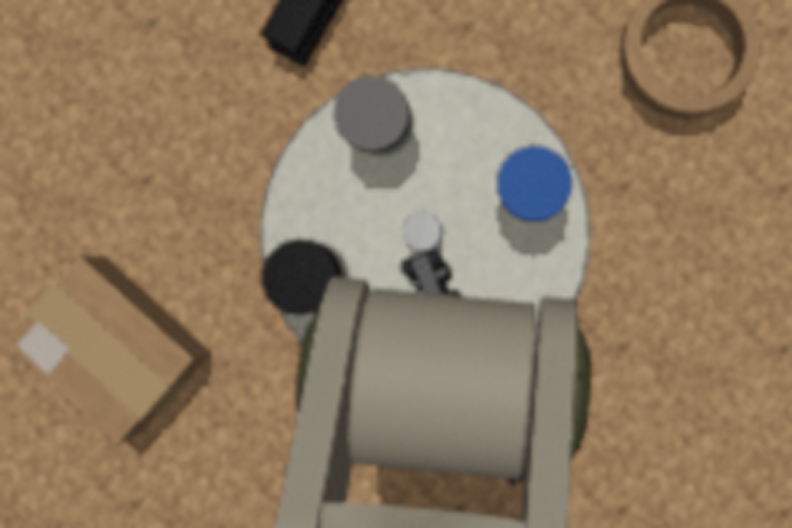

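View pics/sc2.png

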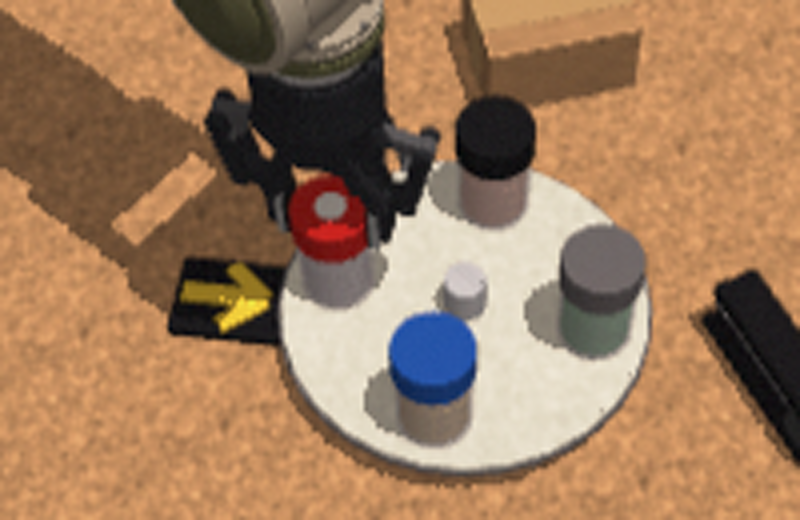

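The top crop shows blue at (535,184), black (303,277) and grey (373,114). The scene crop shows the red lid gripped at (330,215), about 6° short of the arrow. The bystanders haven't moved.

```bash
python3 -m crank '[[[-0.12,0.002,0,0,0,-0.26,40],[-0.12,0.002,0,0,0,-0.26,40],[-0.12,0.002,0,0,0,-0.26,40],[0,0,0,0,0,0,40],[0,0,0,0,0,0,40],[0,0,0,0,0,0,40],[0,0,0,0,0,0,40],[0,0,0,0,0,0,40]]]'
python3 - <<'E'
from h import *
n="top";f=lambda x,y,z:p2w(n,170+x/3.3,150+y/3.3,z)[:2]
b,k=f(535,184,110),f(303,277,110);d=b-k;print("before: red angle",np.degrees(np.arctan2(d[1],d[0]))-90, "axis",(b+k)/2)
s=sense();p=s["eef_pos"];q=s["ee_rot"];d=p[:2]-[522,113];M=R.from_quat([*q[1:],q[0]]).as_matrix()
print(p,np.hypot(*d),np.degrees(np.arctan2(d[1],d[0])),"yaw",np.degrees(np.arctan2(M[1,0],M[0,0])),s["force"],s["grip_force"])
im=capture("top");h=cv2.cvtColor(im,cv2.COLOR_BGR2HSV)
m=((h[...,0]>100)&(h[...,0]<125)&(h[...,1]>120)&(h[...,2]>80))
c=cen(m,(315,190,350,225));B=p2w(n,*c[:2],110)[:2];d=B-[521.5,112.5];print("blue",c,B,"red angle",np.degrees(np.arctan2(d[1],d[0]))-90)
im=capture("scene");h=cv2.cvtColor(im,cv2.COLOR_BGR2HSV)
cv2.imwrite("pics/sc3.png",cv2.resize(im[100:230,200:400],None,fx=4,fy=4,interpolation=cv2.INTER_CUBIC))
E
```

```text
time_s: 7.45
eef_pos: [446.7, 73.6, 81.4]
ee_rot: [-0.001, 0.512, 0.859, 0.0]
force: [-5.7, 7.5, 9.5]
grip_width: 0.597
grip_force: 44.2
before: red angle -157.42563415529824 axis [520.35290868 110.94673747]
[446.7367334   73.63697677  81.36863908] 84.93531007628613 -152.39023269094633 yaw 118.37690963029655 [-5.6900901   7.52715479  9.54106139] 44.188286662101746
blue (329.91129032258067, 201.6478494623656, 372.0) [561.54310865  38.71084684] red angle -151.51267455935374
```

View pics/sc3.png

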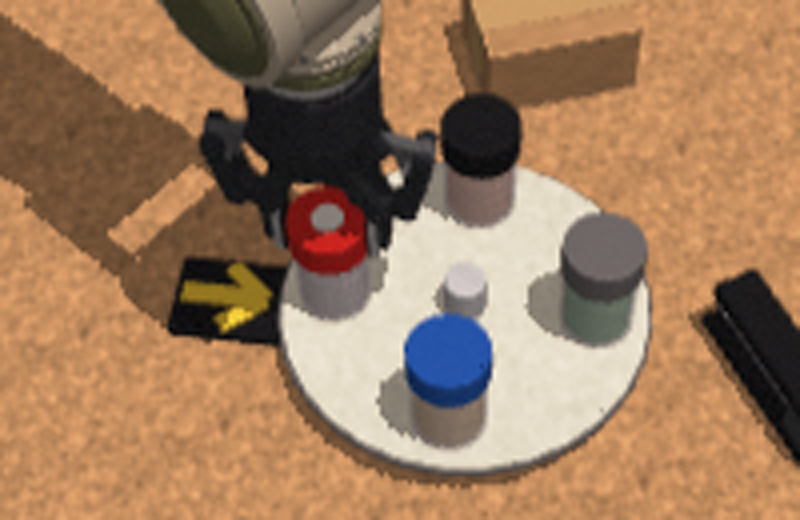

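The red jar's foot is at (335,298), in line with the arrow. The measured angle is −152.4° to −151.5° against a target of −152°, the grip is 44 N and nothing is moving, so I'll hand it in.

```bash
python3 -c "
from rig import *
print(finish_job())"
```

```text
the job is handed in; nothing more can be done
None
```

I turned the tray about 101°, so the red-lidded jar stands within about 1° of the arrow. I handed the job in at about 7.5 s with the gripper still closed on the jar at 44 N; the stapler, parcel and tape roll look unmoved, and no verdict came back.

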